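Start the next tier of the cake rack

TASK

Pick up the long narrow wooden cake tray and lay it across the two tall tins like a bridge, right way up and level, centred over both so that one tin carries each half. Set it down gently rather than dropping it, and leave all the tins, the short one too, standing where they are.

Things in the scene. Friction and masses are not known exactly. Their poses are not given: they have to be found in the camera images.
- tray: Empty one-row cake tray of brown wood lying right way up on the table, about 175 to 350 g: 340 mm long, 56 mm wide, 26 mm high over its rim (floor 10 mm thick, a 6 mm rim all round, white paper lining). Origin at the centre of its underside; x along its length, y across its width, z up. Can be gripped from above across its width, over both long rims, at the middle of its length.
- tin_a: Tall bare-metal tin can standing upright on the table, full (about 300 g), loose: 52 mm diameter, 100 mm high, flat top. Origin at the centre of its underside, z up. One of the two equal tall tins; their centres stand 130 to 285 mm apart, in any direction.
- tin_b: Tall bare-metal tin can standing upright on the table, full (about 300 g), loose: 52 mm diameter, 100 mm high, flat top. Origin at the centre of its underside, z up. One of the two equal tall tins; their centres stand 130 to 285 mm apart, in any direction.
- short_tin: Short bare-metal tin of the same 52 mm diameter but only 60 mm high, loose, standing near the tall ones, not to be used. Origin at the centre of its underside, z up. The three tins stand as a triangle; any of its corners may be the short tin's.
There are look-alikes about, which are no part of the job. What is shaped like the tin_b but blue or purple is not meant.

How it is judged (in metres and radians):
At the end, for the whole second after the job is handed in: The tray rests still on both tall tins, right way up and level within 4 degrees; one tall tin lies 40 to 160 mm from the tray's middle towards one end, the other 40 to 160 mm towards the other end, and both tin centres are within 20 mm of its long centre line (((x of tin_a in the frame of tray between 0.04 and 0.16 m and x of tin_b in the frame of tray between -0.16 and -0.04 m) or (x of tin_b in the frame of tray between 0.04 and 0.16 m and x of tin_a in the frame of tray between -0.16 and -0.04 m)) and y of tin_a in the frame of tray between -0.02 and 0.02 m and y of tin_b in the frame of tray between -0.02 and 0.02 m and angle between tray's own z axis and vertical below 0.07 rad and height (world z) of tray between 0.095 and 0.106 m and contact force between tray and tin_a above 0.1 N and contact force between tray and tin_b above 0.1 N and linear speed of tray below 0.02 m/s); the robot touches nothing.
It fails at once if the tray is dropped or thrown: it moves faster than 0.6 m/s while no finger touches it (a fall of about 18 mm) (linear speed of tray above 0.6 m/s and contact force between the fingers and tray below 0.05 N).
It fails at once if a tall tin is shifted more than 25 mm or tipped more than about 17 degrees (distance of tin_a from where it was at the start of the episode above 0.025 m or angle between tin_a's own z axis and vertical above 0.3 rad).
It fails at once if the other tall tin is shifted more than 25 mm or tipped more than about 17 degrees (distance of tin_b from where it was at the start of the episode above 0.025 m or angle between tin_b's own z axis and vertical above 0.3 rad).
It fails at once if the short tin is shifted more than 25 mm or tipped more than about 17 degrees (distance of short_tin from where it was at the start of the episode above 0.025 m or angle between short_tin's own z axis and vertical above 0.3 rad).
It also fails if it takes over 35 s, if anything falls off the work surface, if the arm or the gripper's body presses on something with over 40 N, if the wrist force passes 120 N, or if a joint passes its speed limit or range.

ROBOT

A 6-joint arm with a two-finger parallel gripper is mounted at the origin on the work surface. World frame = base frame: x ahead of the robot, y to its left, z up, the work surface at z = 0. Lengths are in mm, angles in degrees, forces in N, time in s.
With the tool pointing down it reaches from about 300 to 850 mm from the base axis. Payload 4.2 kg.
Tool frame: the origin (TCP) lies at the very end of the fingers, on their centre line; the grasp point (between the pads) lies 19 mm behind it; z points along the fingers, y is the line along which they close (so a half turn about z gives the same grasp; the last joint's range is limited). The gripper opens to 91 mm and grips with 3 to 60 N. Pads are 32 mm wide; open, the fingers measure 118 mm over their backs; the gripper's body (76 mm by 178 mm) begins 60 mm behind the grasp point.
Start: joints at [-75.802, 18.312, 89.639, -0, 72.044, -1.146], TCP at [152.154, -554.52, 213.976] pointing down, gripper open.
Joint ranges: [-177.97, 177.97], [-48.28, 115.42], [12.27, 149.76], [-77.06, 257.06], [2.81, 150.46], [-146.56, 146.56]. Speed limits (degrees/s): [147.25, 147.25, 180, 180, 180, 180].

INTERFACE

Orientations are given as [roll, pitch, yaw] about the fixed x, y, z axes, in that order (R = Rz(yaw) Ry(pitch) Rx(roll)).
In Python, from workcell import env, eyes gives the robot as it stands.
- The arm moves only by the tool send_rows, never from a script. Its argument "targets" is text: rows parted by semicolons, each of 7 numbers parted by spaces: the shift along the tool's x, y, z in m, then the turn, a rotation vector about the tool's x, y, z in degrees, then the opening in per cent of the stroke, from 0 (shut) to 100 (fully open). A call has 1 to 12 rows; each row is the pose to reach, as a shift and turn from the pose commanded when the call began, along the tool's axes at that moment; what a row does not reach only later rows make up. A row lasts 1/12 s, in which the tool goes at most 41.7 mm and 7.16 degrees, less where a joint would pass 70% of its speed; a pose out of reach is approached as far as the arm can. A call with a gripper value outside its range is refused whole. The fingers move at their own pace and stop on an object; "grip_force" is the grip in N (left out, the last holds). Time passes only in rows, so rows that repeat a pose let the fingers close. It gives the time, the measured TCP pose, the force, the opening and the grip force at its end, in the units of the state.
- env.state(): the state, without advancing time (a new reading comes with each control period).
- eyes.grab_frame(name): name is "scene" or "top" or "wrist"; returns a dict with "image" (420x560x3 uint8, blue, green, red), "fovy" (degrees; the focal length in pixels is half the picture's height over the tangent of half this angle, whatever the lens; pixels are square), "cx", "cy" (the principal point, pixels), "eye" and "attitude" of the camera in the world. Camera axes: x right, y up, looking along -z (the intrinsics and any distortion apply to the point x, -y, -z); pixel columns grow to the right and rows downward; lengths in mm; the calibration is good to about 2 mm. A picture is of the moment at which its call begins. There is no depth.
- env.job_done(): hands the job in; it is judged then, once.
The state is a dict: "time_s": time; "qpos": joint angles; "qvel": joint speeds; "effort": joint torques, N m; "ee_pos": TCP position; "ee_rot": TCP orientation; "force": force on the tool from outside, world axes, zero at the start; "torque": the same for the moment, N m; "gripper_width": finger opening in mm; "gripper_force": force on a finger pad.
Only numpy, scipy, OpenCV 4.12 (cv2) and the standard library are available. Lean on these libraries where they do the work, as an engineer would, in place of code of your own. Each camera call takes 0.05 s, during which the arm holds its last target. There are 200 camera calls.

## Working session

There is one attempt and no reset: what is moved stays moved. The work goes in short steps, Python scripts to look and compute and a tool call to move; the robot and the scene stay as the last step left them, time stands still between calls to the robot, and variables do not carry over. Pictures are saved under pics/ and viewed, at most 10 in all, crops included, and the job is handed in when it is done.

Besides the shell and the picture viewer there is one more tool, called after "Emit:" as name(argument=value, ...) on one line, values as JSON. send_rows: Moves the arm, as the interface text tells. Its arguments: {"type":"object","properties":{"targets":{"type":"string"},"grip_force":{"type":"number"}},"required":["targets"]}

```bash
mkdir -p pics; python3 - <<'E'
from workcell import env, eyes
import cv2
for n in ("scene","top"):
    f=eyes.grab_frame(n); cv2.imwrite(f"pics/{n}0.png",f["image"])
    print(n,{k:v for k,v in f.items() if k!="image"})
print(env.state())
E
```

```text
scene {'fovy': 42.59650181172553, 'cx': 280.83594345425286, 'cy': 211.0913311724689, 'eye': array([ 897.5828737 , -313.81950351,  926.7560359 ]), 'attitude': array([29.54191146, -0.86395865, 54.93695207])}
top {'fovy': 57.44880614687569, 'cx': 287.4565489616768, 'cy': 210.43312547593968, 'eye': array([342.37795992, -17.96033829, 795.13382228]), 'attitude': array([  9.88147079,   2.47359269, -90.60390087])}
{'time_s': 0.1, 'qpos': array([-7.58050713e+01,  1.83486059e+01,  8.96970826e+01,  1.29147919e-03,
        7.20447198e+01, -1.14494661e+00]), 'qvel': array([ 0.01269829,  0.05044066, -0.24566332,  0.15194536,  0.16090378,
        0.09313439]), 'effort': array([ 1.22182814e-04, -4.13331807e+01, -2.32509989e+01,  7.29391258e-02,
        4.21955064e-02, -5.59008072e-05]), 'ee_pos': array([ 152.02314525, -554.08759034,  213.21387626]), 'ee_rot': array([-1.79909634e+02, -3.03422178e-03,  1.53394739e+01]), 'force': array([ 0.21903782,  0.17660821, -0.59129528]), 'torque': array([-0.00979779, -0.0086955 ,  0.00797189]), 'gripper_force': 0.0, 'gripper_width': 91.07252990982732}
```

View pics/scene0.png

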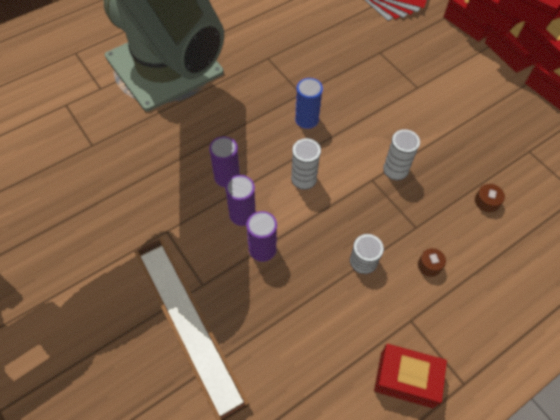

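View pics/top0.png

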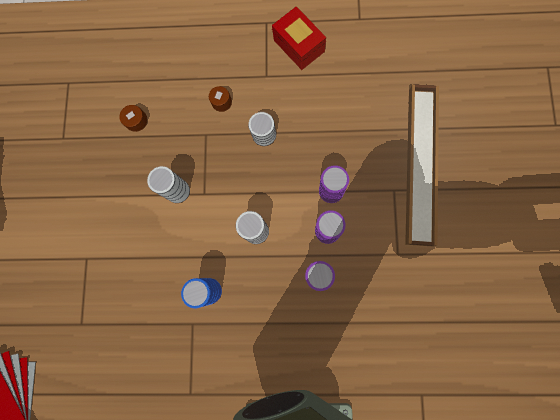

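Scene camera: the tray runs (150,250)-(235,405). Top camera:
- The tray is at (423,165), brown with a white lining, and nothing else looks like it.
- The candidates for tall tins are bare metal at (161,180) and (250,226), blue at (197,293), and purple at (335,180), (331,226) and (320,276).
- The short tin is at (262,126).

I choose the bare-metal pair. I'll measure both in the two cameras and check them in a crop.

```bash
cat > h.py <<'E'
import numpy as np, cv2
from scipy.spatial.transform import Rotation as R
def ray(f,u,v):
    h=f["image"].shape[0]; F=h/2/np.tan(np.radians(f["fovy"]/2))
    d=np.array([(u-f["cx"])/F,-(v-f["cy"])/F,-1])
    return f["eye"],R.from_euler("xyz",f["attitude"],degrees=True).apply(d)
def onplane(f,u,v,z):
    e,d=ray(f,u,v); return (e+d*(z-e[2])/d[2])[:2]
E
python3 - <<'E'
from workcell import eyes
from h import *
P={"top":{"A":(161,180,100),"B":(250,226,100),"S":(262,125,60),"p1":(335,179,100),"p2":(331,225,100),"p3":(320,276,100),"bl":(196,293,100),
 "t1":(412,86,26),"t2":(436,87,26),"t3":(433,244,26),"t4":(407,242,26)},
"scene":{"A":(405,141,100),"B":(306,150,100),"S":(368,246,60),"p1":(262,224,100),"p2":(241,187,100),"p3":(224,148,100),"bl":(309,88,100),
 "t1":(219,413,26),"t2":(242,402,26),"t3":(160,240,26),"t4":(138,248,26)}}
for n in P:
    f=eyes.grab_frame(n)
    for k,(u,v,z) in P[n].items(): print(n,k,onplane(f,u,v,z).round(1))
    if n=="top":
        cv2.imwrite("pics/crop1.png",cv2.resize(f["image"][70:330,130:460],None,fx=2.3,fy=2.3,interpolation=cv2.INTER_CUBIC))
E
```

```text
top A [526.8 250.2]
top B [436.1  80. ]
top S [648.2  62.4]
top p1 [521.6 -78.3]
top p2 [435.5 -68.3]
top p3 [344.2 -46. ]
top bl [316.5 176.6]
top t1 [ 741.  -254.4]
top t2 [ 737.  -304.5]
top t3 [ 404.3 -273.3]
top t4 [ 409.  -222.8]
scene A [529.8 249.7]
scene B [439.7  80.8]
scene S [650.2  66.3]
scene p1 [523.7 -76.2]
scene p2 [439.3 -65. ]
scene p3 [348.4 -44.1]
scene bl [318.6 177.6]
scene t1 [ 732.6 -301. ]
scene t2 [ 739.5 -262.1]
scene t3 [ 410.6 -229.8]
scene t4 [ 402.1 -271. ]
```

View pics/crop1.png

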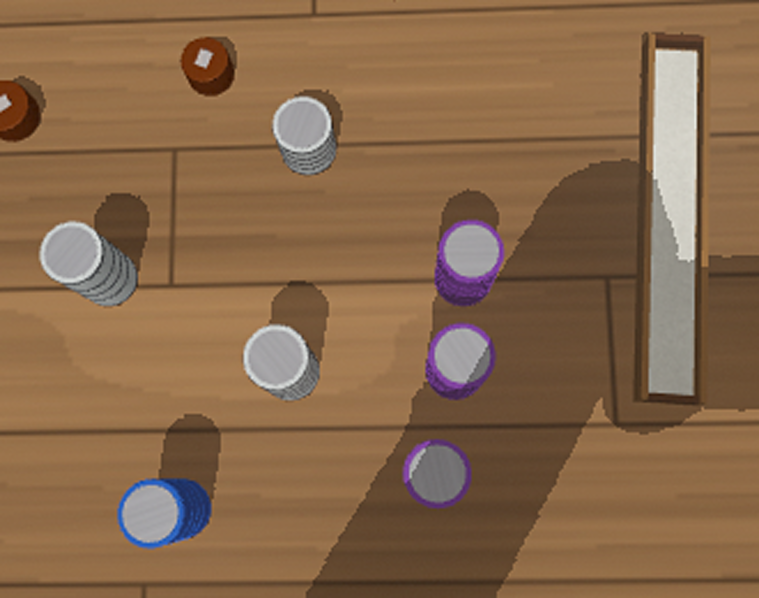

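The crop confirms the choice. The tall bare tins are A (528,250) and B (438,80), 192 mm apart at a yaw of 62°, with their middle at (483,165). The short bare tin is at (649,64). The tray is at about (572,-264) with a yaw of about -5.4°. Next I go above the tray in two halves.

Emit:
send_rows(targets="0.04 -0.014 0.005 0 0 2 100;0.08 -0.028 0.01 0 0 4 100;0.12 -0.042 0.016 0 0 5 100;0.16 -0.056 0.021 0 0 7 100;0.2 -0.07 0.027 0 0 9 100;0.24 -0.084 0.032 0 0 10 100;0.24 -0.084 0.032 0 0 10 100")

```text
time_s: 0.78
ee_pos: [365.4, -406.0, 180.9]
ee_rot: [-179.8, -0.1, 5.6]
force: [0.2, 0.3, -0.4]
gripper_width: 91.1
gripper_force: 0.0
```

Emit:
send_rows(targets="0.03 -0.02 0.004 0 0 2 100;0.07 -0.04 0.009 0 0 4 100;0.11 -0.055 0.014 0 0 6 100;0.15 -0.075 0.02 0 0 8 100;0.19 -0.1 0.026 0 0 10 100;0.223 -0.125 0.032 0 0 10.7 100;0.223 -0.125 0.032 0 0 10.7 100;0.223 -0.125 0.032 0 0 10.7 100")

```text
time_s: 1.45
ee_pos: [573.6, -262.4, 148.7]
ee_rot: [-179.9, 0.1, -5.1]
force: [0.0, -0.8, -0.5]
gripper_width: 91.2
gripper_force: 0.0
```

```bash
python3 - <<'E'
from workcell import env,eyes
import cv2
s=env.state(); print(s["time_s"],s["ee_pos"],s["ee_rot"],s["qpos"])
f=eyes.grab_frame("wrist"); cv2.imwrite("pics/w1.png",f["image"]); print({k:v for k,v in f.items() if k!="image"})
E
```

```text
1.45 [ 573.62585154 -262.42355759  148.67116755] [-1.79945507e+02  5.95743539e-02 -5.10018116e+00] [-2.56438786e+01  2.58767077e+01  8.74760161e+01  3.27903060e-02
  6.67221879e+01  6.94433528e+01]
{'fovy': 61.13637805629488, 'cx': 276.2047648899856, 'cy': 206.02441713226378, 'eye': array([ 645.61473318, -269.11865652,  319.55585544]), 'attitude': array([-1.48530787e+01,  6.64130590e-02, -9.51139466e+01])}
```

View pics/w1.png

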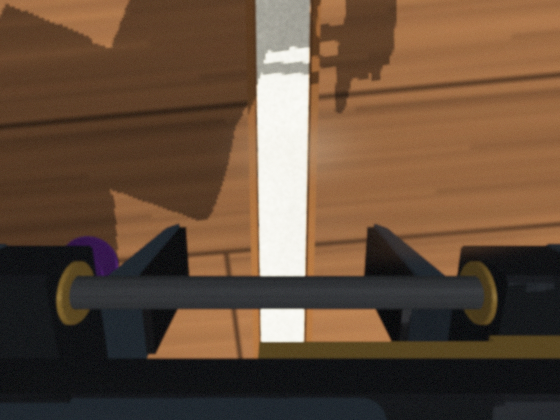

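The wrist view shows the tray between the fingers. Its lining centre line is near u≈282 at both v=10 and v=240, so I check lateral offset and yaw.

```bash
python3 - <<'E'
from workcell import eyes
from h import *
f=eyes.grab_frame("wrist")
hsv=cv2.cvtColor(f["image"],cv2.COLOR_BGR2HSV)
P=[]
for v in list(range(85,225,20)):
    u=np.where((hsv[v,200:360,1]<60)&(hsv[v,200:360,2]>120))[0]+200
    P.append(onplane(f,(u.min()+u.max())/2,v,10))
P=np.array(P); k,b=np.polyfit(P[:,0],P[:,1],1)
print(P.round(1)); print(np.degrees(np.arctan(k)),k*572+b)
E
```

```text
[[ 665.  -275.3]
 [ 649.1 -274.3]
 [ 632.8 -272.8]
 [ 616.1 -270.9]
 [ 598.8 -269.8]
 [ 581.  -268.3]
 [ 562.7 -266.2]]
-5.058096648273505 -267.28636377316917
```

Emit:
send_rows(targets="-0.001 0.004 0.025 0 0 0 100;-0.001 0.004 0.05 0 0 0 100;-0.001 0.004 0.075 0 0 0 100;-0.001 0.004 0.1 0 0 0 100;-0.001 0.004 0.115 0 0 0 100;-0.001 0.004 0.125 0 0 0 100;-0.001 0.004 0.134 0 0 0 100;-0.001 0.004 0.14 0 0 0 100;-0.001 0.004 0.143 0 0 0 100;-0.001 0.004 0.143 0 0 0 100")

```text
time_s: 2.38
ee_pos: [570.3, -269.1, 7.1]
ee_rot: [180.0, -0.0, -5.4]
force: [-0.5, 0.3, 0.3]
gripper_width: 91.1
gripper_force: 0.0
```

Emit:
send_rows(targets="0 0 0 0 0 0 30;0 0 0 0 0 0 30;0 0 0 0 0 0 30;0 0 0 0 0 0 30;0 0 0 0 0 0 30;0 0 0 0 0 0 30;0 0 0 0 0 0 30;0 0 0 0 0 0 30", grip_force=30)

```text
time_s: 3.05
ee_pos: [570.5, -268.4, 7.2]
ee_rot: [-180.0, -0.0, -5.4]
force: [0.3, 2.4, 2.1]
gripper_width: 55.9
gripper_force: 30.0
```

Gripped at 55.9 mm. Now I lift it.

Emit:
send_rows(targets="0 0 -0.004 0 0 0 30;0 0 -0.012 0 0 0 30;0 0 -0.025 0 0 0 30;0 0 -0.045 0 0 0 30;0 0 -0.065 0 0 0 30;0 0 -0.085 0 0 0 30;0 0 -0.105 0 0 0 30;0 0 -0.125 0 0 0 30;0 0 -0.145 0 0 0 30;0 0 -0.165 0 0 0 30;0 0 -0.18 0 0 0 30;0 0 -0.185 0 0 0 30", grip_force=30)

```text
time_s: 4.05
ee_pos: [571.2, -269.4, 195.0]
ee_rot: [179.9, -0.2, -5.4]
force: [1.4, -0.4, -3.4]
gripper_width: 56.0
gripper_force: 30.0
```

```bash
python3 - <<'E'
from workcell import env,eyes
import cv2,numpy as np
s=env.state(); print(s["time_s"],s["ee_pos"],s["ee_rot"],s["force"],s["torque"],s["gripper_width"])
a=eyes.grab_frame("top")["image"]; b=eyes.grab_frame("scene")["image"]
cv2.imwrite("pics/l.png",cv2.resize(np.hstack([a[:,280:],b[:,:400]]),None,fx=1.17,fy=1.17))
E
```

```text
4.05 [ 571.24199366 -269.36201106  194.99397921] [179.87994604  -0.24951794  -5.36319475] [ 1.37040276 -0.42288505 -3.35929909] [-0.0041608  -0.01450237  0.03743967] 56.03872376841928
```

View pics/l.png

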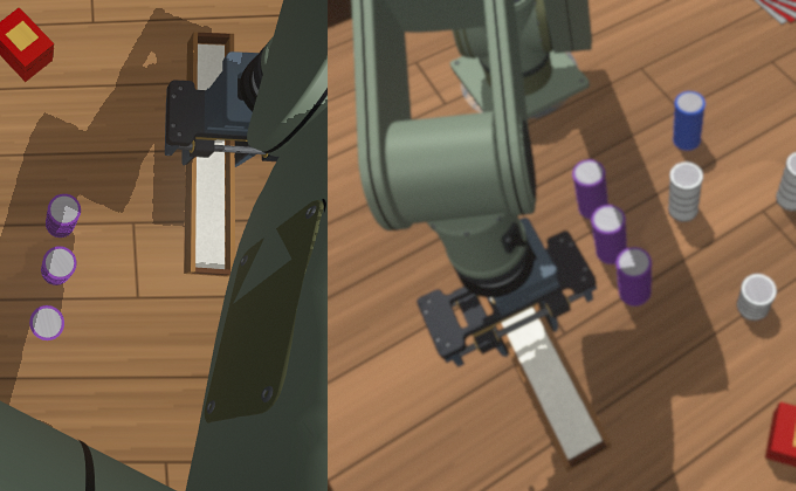

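The tray is lifted level, balanced at about 3 N, and its underside is near z=188 mm. Now I carry it, the first half.

Emit:
send_rows(targets="-0.002 -0.008 0 0 0 -1.3 30;-0.008 -0.025 0 0 0 -4 30;-0.014 -0.046 0 0 0 -7.4 30;-0.021 -0.07 0 0 0 -11 30;-0.028 -0.093 0 0 0 -15 30;-0.035 -0.117 0 0 0 -18.5 30;-0.042 -0.14 0 0 0 -22 30;-0.049 -0.161 0 0 0 -25.6 30;-0.055 -0.182 0 0 0 -29 30;-0.06 -0.2 0 0 0 -31.7 30;-0.064 -0.21 0 0 0 -33.7 30;-0.064 -0.212 0 0 0 -33.7 30")

```text
time_s: 5.15
ee_pos: [524.8, -49.7, 190.8]
ee_rot: [-179.9, 0.1, 28.5]
force: [0.0, 0.4, -2.9]
gripper_width: 55.8
gripper_force: 30.0
```

Emit:
send_rows(targets="0.003 -0.008 0 0 0 -1.3 30;0.008 -0.025 0 0 0 -4 30;0.014 -0.046 0 0 0 -7.4 30;0.022 -0.07 0 0 0 -11 30;0.029 -0.092 0 0 0 -15 30;0.036 -0.115 0 0 0 -18.5 30;0.043 -0.138 0 0 0 -22 30;0.05 -0.16 0 0 0 -25.6 30;0.056 -0.18 0 0 0 -29 30;0.061 -0.197 0 0 0 -31.7 30;0.065 -0.207 0 0 0 -33.5 30;0.065 -0.209 0 0 0 -33.5 30")

```text
time_s: 6.15
ee_pos: [484.7, 164.3, 191.7]
ee_rot: [-180.0, -0.0, 62.0]
force: [0.8, 0.0, -3.3]
gripper_width: 55.8
gripper_force: 30.0
```

```bash
python3 - <<'E'
from workcell import env,eyes
import cv2,numpy as np
for n in("wrist","top","scene"):
    f=eyes.grab_frame(n); cv2.imwrite(f"pics/p_{n}.png",f["image"])
    if n=="wrist":print(f["eye"],f["attitude"])
s=env.state(); print(s["time_s"],s["ee_pos"],s["ee_rot"],s["force"])
a,b=cv2.imread("pics/p_wrist.png"),cv2.imread("pics/p_scene.png")
cv2.imwrite("pics/p.png",np.hstack([cv2.resize(a,(400,300)),b[60:360,160:560]]))
E
```

```text
[518.63721507 227.66400315 362.61546151] [-1.47817401e+01 -6.76473752e-03 -2.80561987e+01]
6.3 [484.65214789 162.37282422 191.74458126] [1.79978031e+02 5.34805755e-02 6.17903819e+01] [ 0.19881755 -0.63621826 -3.02169618]
```

View pics/p.png

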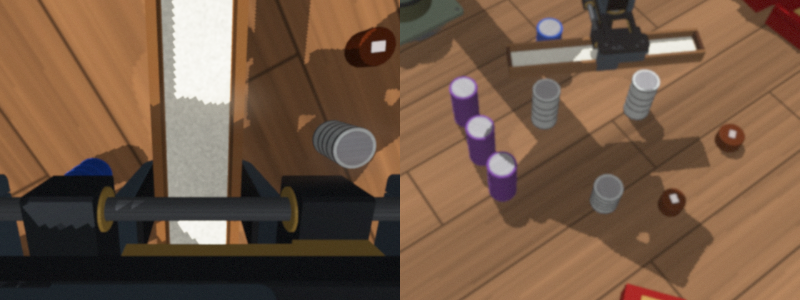

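The tray is above the tins. The right crop shows both bare tall tins at (545,100) and (640,95), below and in front of the tray by parallax, and they have not moved. The TCP is within about 2 mm of the target. I lower it.

Emit:
send_rows(targets="0 0 0.004 0 0 0 30;0 0 0.012 0 0 0 30;0 0 0.022 0 0 0 30;0 0 0.033 0 0 0 30;0 0 0.043 0 0 0 30;0 0 0.053 0 0 0 30;0 0 0.061 0 0 0 30;0 0 0.067 0 0 0 30;0 0 0.072 0 0 0 30;0 0 0.075 0 0 0 30;0 0 0.075 0 0 0 30;0 0 0.075 0 0 0 30")

```text
time_s: 7.3
ee_pos: [484.7, 163.3, 117.1]
ee_rot: [180.0, -0.0, 61.8]
force: [0.4, 0.4, -2.3]
gripper_width: 56.1
gripper_force: 30.0
```

Emit:
send_rows(targets="0 0 0.001 0 0 0 30;0 0 0.002 0 0 0 30;0 0 0.003 0 0 0 30;0 0 0.004 0 0 0 30;0 0 0.005 0 0 0 30;0 0 0.005 0 0 0 30;0 0 0.005 0 0 0 30")

```text
time_s: 7.88
ee_pos: [484.4, 163.2, 111.9]
ee_rot: [-180.0, 0.0, 61.8]
force: [0.9, 1.0, -3.4]
gripper_width: 56.0
gripper_force: 30.0
```

Still hanging free at -3 N. I check that the tins sit under the tray before the last few millimetres.

```bash
python3 - <<'E'
from workcell import eyes
import cv2,numpy as np
a=eyes.grab_frame("top")["image"];b=eyes.grab_frame("scene")["image"]
cv2.imwrite("pics/q.png",np.hstack([cv2.resize(a[120:320,100:300],(400,400)),cv2.resize(b[60:260,250:450],(400,400))]))
E
```

```text
(no output)
```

View pics/q.png

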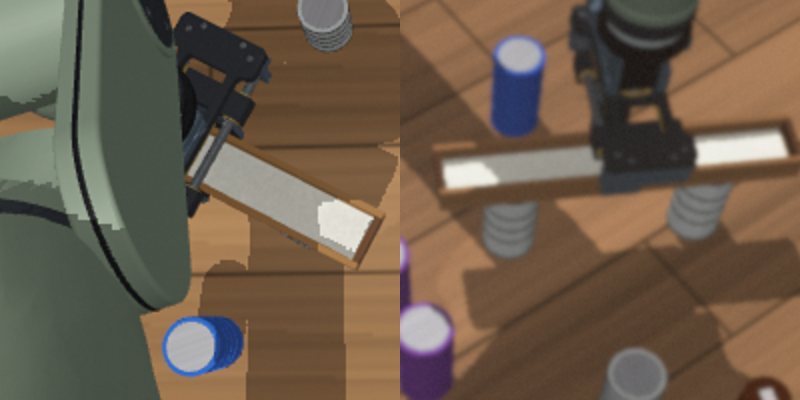

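Emit:
send_rows(targets="0 0 0.001 0 0 0 30;0 0 0.001 0 0 0 30;0 0 0.002 0 0 0 30;0 0 0.002 0 0 0 30;0 0 0.002 0 0 0 30")

```text
time_s: 8.4
ee_pos: [484.4, 163.1, 109.8]
ee_rot: [-180.0, 0.0, 61.8]
force: [-0.1, -0.0, -3.0]
gripper_width: 55.9
gripper_force: 30.0
```

The picture shows both bare tins standing under the tray, at (508,225) and (697,205). I continue down until the weight transfers.

Emit:
send_rows(targets="0 0 0.0005 0 0 0 30;0 0 0.001 0 0 0 30;0 0 0.0015 0 0 0 30;0 0 0.0015 0 0 0 30;0 0 0.0015 0 0 0 30")

```text
time_s: 8.82
ee_pos: [484.4, 163.2, 108.4]
ee_rot: [-180.0, 0.0, 61.8]
force: [-0.7, -0.3, -3.3]
gripper_width: 56.4
gripper_force: 30.0
```

Emit:
send_rows(targets="0 0 0.0005 0 0 0 30;0 0 0.001 0 0 0 30;0 0 0.001 0 0 0 30;0 0 0.001 0 0 0 30")

```text
time_s: 9.15
ee_pos: [484.4, 163.2, 107.4]
ee_rot: [-180.0, 0.0, 61.8]
force: [-0.2, 0.9, -2.7]
gripper_width: 56.1
gripper_force: 30.0
```

Emit:
send_rows(targets="0 0 0.0005 0 0 0 30;0 0 0.001 0 0 0 30;0 0 0.001 0 0 0 30;0 0 0.001 0 0 0 30")

```text
time_s: 9.48
ee_pos: [484.5, 163.2, 107.2]
ee_rot: [180.0, -0.0, 61.8]
force: [-1.3, -0.3, 5.8]
gripper_width: 55.7
gripper_force: 30.0
```

Contact: the tins now carry the tray. I open slowly, hold, then rise.

Emit:
send_rows(targets="0 0 -0.0003 0 0 0 60;0 0 -0.0003 0 0 0 62;0 0 -0.0003 0 0 0 63;0 0 -0.0003 0 0 0 65;0 0 -0.0003 0 0 0 68;0 0 -0.0003 0 0 0 72;0 0 -0.0003 0 0 0 78;0 0 -0.0003 0 0 0 85;0 0 -0.0003 0 0 0 85;0 0 -0.0003 0 0 0 85", grip_force=5)

```text
time_s: 10.32
ee_pos: [484.5, 163.2, 106.7]
ee_rot: [180.0, 0.0, 61.8]
force: [0.7, 0.1, -0.3]
gripper_width: 77.3
gripper_force: 0.0
```

```bash
python3 - <<'E'
from workcell import eyes
import cv2,numpy as np
a=eyes.grab_frame("wrist")["image"];b=eyes.grab_frame("scene")["image"]
cv2.imwrite("pics/r.png",np.hstack([cv2.resize(a,(400,300)),cv2.resize(b[60:260,230:497],(400,300))]))
E
```

```text
(no output)
```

View pics/r.png

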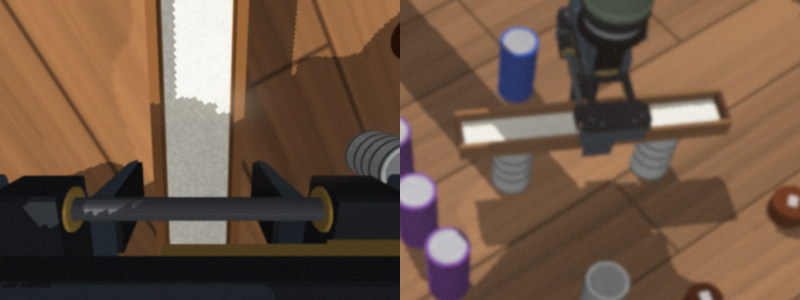

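The fingers are clear on both sides and the tray rests on both tins. I retreat straight up.

Emit:
send_rows(targets="0 0 -0.005 0 0 0 85;0 0 -0.015 0 0 0 85;0 0 -0.03 0 0 0 85;0 0 -0.05 0 0 0 85;0 0 -0.075 0 0 0 85;0 0 -0.1 0 0 0 85;0 0 -0.12 0 0 0 85;0 0 -0.13 0 0 0 85;0 0 -0.13 0 0 0 85")

```text
time_s: 11.17
ee_pos: [485.8, 163.6, 239.8]
ee_rot: [179.7, -0.2, 61.8]
force: [-0.6, 0.0, -0.4]
gripper_width: 77.4
gripper_force: 0.0
```

```bash
python3 - <<'E'
from workcell import eyes
import cv2,numpy as np
a=eyes.grab_frame("top")["image"];b=eyes.grab_frame("scene")["image"]
cv2.imwrite("pics/s.png",np.hstack([cv2.resize(a[80:320,80:320],(400,400)),cv2.resize(b[60:300,230:470],(400,400))]))
E
```

```text
(no output)
```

View pics/s.png

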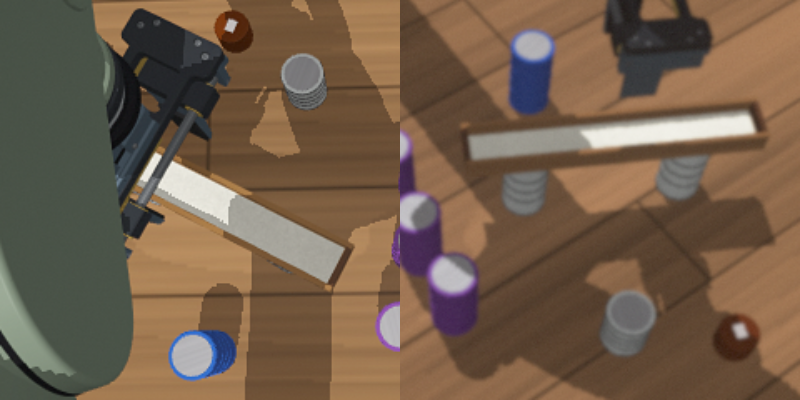

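The tray lies level on both bare tall tins, at (524,190) and (682,175) in the right crop. The short tin stands at (628,320), and the gripper is clear.

```bash
python3 -c "
from workcell import env
print(env.job_done())"
```

```text
the job is handed in; nothing more can be done
None
```

The tray lies level across the two bare-metal tall tins, centred and released gently; all tins, including the short one, look unmoved in the last picture. I handed the job in at about 11 s, but no verdict came back.

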